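# Push the plate out over the ledge's end

## Task

Push the steel stop bar all the way back, out of the plate's way, then push the thin aluminium plate along the ledge until its edge sticks out about 40 mm past the ledge's open end, so that the next fitter can see it and get hold of it. Only push with the fingers: do not pick the plate up or let it drop, leave it lying flat and in line with the ledge, and leave the other things where they are.

Things in the scene. Friction and masses are not known exactly. Their poses are not given: they have to be found in the camera images.
- ledge: fixed plywood ledge on teal feet, set on the table. Origin at table height under the ledge; y runs along it to the open end, x across it (away from the robot at yaw 0), z up. Its flat top is 70 mm above the table, x -55 to +55 mm, y -230 to +190 mm. On the top's far side a dark steel fence, 12 mm high: inner face at x +45 mm, y -230 to +136 mm. No rim on the near side or the ends.
- ledge_end (a point): middle of the top edge of the ledge's open end, at (0, +190, +70) mm in the ledge's frame, axes as the ledge's. A point past the end has y above 0 here.
- plate: loose flat aluminium plate, 70 mm (its x) by 140 mm (its y) by 6 mm thick, four small dark dots at its corners, about 0.16 kg. It lies on the ledge, its long side (y) within about 0.15 rad of the ledge's. Origin at the centre of its underside, z up.
- plate_lead (a point): middle of the plate's leading short edge, on the underside, at (0, +70, 0) mm in the plate's frame, axes as the plate's: this edge is to stick out past the ledge's open end.
- stop (a joint): sliding steel stop bar that lies across the plate's path near the open end: m pushed back, away along the ledge's +x. About 0 is across the path, 0.064 is fully back against its limit; it stays where it is left, about 2.5 N moves it.
- stop_face (a point): middle of the stop bar's near end face, the face to push, 26 mm square, facing the ledge's -x, 16 mm above the ledge's top; in the ledge's frame x = -10 mm + the joint value, y = +155 mm. The bar behind it is 24 mm wide and 21 mm high and runs into a fixed grey guide beyond the ledge's far side (x +56 to +116 mm, y 127 to 183 mm, 29 mm above the ledge's top).
- cup: bystander: clear plastic cup, 72 mm across, 80 mm high, on the table on the near side of the ledge. Origin under its centre.
- rivet_pot: bystander: small brass pot, 28 mm across, 26 mm high, on the ledge near its closed end, at y about -210 mm. Origin under its centre.
- buckle: bystander: black strap buckle, 44 by 64 by 10 mm, on the table on the near side of the ledge. Origin under its centre.
- jar: bystander: small clear jar with a black cap, 44 mm across, 45 mm high, on the table beyond the ledge's open end, lower than the ledge's top. Origin under its centre.
- screwdriver: bystander: screwdriver lying on the table on the far side of the ledge.
- hammer: bystander: hammer lying on the table, to the right.
- tape: bystander: paper-coloured roll, 90 mm across, 24 mm high, on the table, far right. Origin under its centre.
Not all that is in view belongs to the job. Several things have the shape of the plate; the one meant has the colours described above.

How it is judged:
On the way, in this order (a step that is already met when the one before it is completed fails the run):
1. the stop bar is pushed all the way back (value of joint stop above 0.056 m), for 0.2 s.
2. the plate's leading edge sticks out about 40 mm (28 to 52 mm) past the ledge's open end (y of plate_lead in the frame of ledge_end between 0.028 and 0.052 m), for 0.2 s.
At the end, for the whole second after the job is handed in: The plate lies flat and at rest on the ledge's top, in line with it within 0.14 rad and within about 20 mm sideways of its middle line, its leading edge 28 to 52 mm past the ledge's open end; the stop bar is back at least 56 of its 64 mm (all of step 2 and value of joint stop above 0.056 m and angle between the y axis of plate and the y axis of ledge, either way round below 0.14 rad and x of plate in the frame of ledge between -0.022 and 0.018 m and angle between plate's own z axis and vertical below 0.05 rad and z of plate in the frame of ledge between 0.066 and 0.074 m and linear speed of plate below 0.01 m/s); the robot touches nothing.
It fails at once if the plate is lifted off the ledge or tipped up (z of plate in the frame of ledge above 0.08 m or angle between plate's own z axis and vertical above 0.2 rad).
It fails at once if the plate drops off the ledge (z of plate in the frame of ledge below 0.055 m).
It fails at once if a bystander is moved more than 25 mm or picked up (distance of any of cup, rivet_pot, buckle, jar, screwdriver, hammer, tape from where it was at the start of the episode above 0.025 m).
It also fails if it takes over 54 s, if anything falls off the work surface, if the arm or the gripper's body presses on something with over 40 N, if the wrist force passes 120 N, or if a joint passes its speed limit or range.

## Robot

A 6-joint arm with a two-finger parallel gripper is mounted at the origin on the work surface. World frame = base frame: x ahead of the robot, y to its left, z up, the work surface at z = 0. Lengths are in m, angles in rad, forces in N, time in s.
With the tool pointing down it reaches from about 0.35 to 0.975 m from the base axis. Payload 4.9 kg.
Tool frame: the origin (TCP) lies midway between the tips of the shut fingers; the grasp point (between the pads) lies 19 mm behind it (manip.hold_point_z is the distance from the TCP to the grasp point, in m); z points along the fingers, y is the line along which they close (so a half turn about z gives the same grasp; the last joint's range is limited). The gripper opens to 85 mm and grips with 20 to 120 N. Pads are 22 mm wide; open, the fingers measure 114 mm over their backs; the gripper's body (76 mm by 85 mm) begins 54 mm behind the grasp point. The pads swing forward as they close: fully open they stand 13 mm farther back than shut.
Start: joints at [1.084, 0.053, 1.613, -0, 1.476, -0.119], TCP at [0.225, 0.583, 0.231] pointing down, gripper open.
Joint ranges: [-3.01, 3.01], [-1.01, 2.22], [0.06, 2.58], [-1.02, 4.17], [0.09, 2.62], [-3.14, 3.14]. Speed limits (rad/s): [2.57, 2.57, 3.14, 3.14, 3.14, 3.14].

## Interface

Orientations are given as a unit quaternion [w, x, y, z].
In Python, from plant import manip gives the robot as it stands. The module is installed in compiled form; this text tells all that it offers.
- The arm moves only by the shell command python3 -m jog 'ROWS' [OPENING]. ROWS is JSON, one flat list of numbers, 6 for each row, row after row: the shift along the tool's x, y, z in units of 0.1 m (1.0 is 0.1 m), then the turn, a rotation vector about the tool's x, y, z in units of 180 degrees (1.0 is 180 degrees). A call has 1 to 8 rows; each row is the pose to reach, as a shift and turn from the pose commanded when the call began, along the tool's axes at that moment, turning the shorter way round; what a row does not reach only later rows make up. A row lasts 1/8 s, in which the tool goes at most 62.5 mm and 10.7 degrees, less where a joint would pass 70% of its speed; a pose out of reach is approached as far as the arm can. A call with a number of a shift or a turn outside -1 to 1 is refused whole. A call with a gripper value outside its range is refused whole. OPENING is the finger opening in mm, from 0 to 85.4, set as the call begins (- or left out, the last holds). The fingers move at their own pace and stop on an object; the grip force is fixed at half the most. Time passes only in rows, so rows that repeat a pose let the fingers close. It gives the time, the measured TCP pose, the force, the opening and the grip force at its end, in the units of the state.
- manip.state(): the state, without advancing time (a new reading comes with each control period).
- manip.grab_frame(name): name is "scene" or "top"; returns a dict with "img" (480x640x3 uint8, blue, green, red), "z_map" (480x640 float32, m along the optical axis (not along the pixel's ray), 0 where there is no reading), "fx", "fy", "cx", "cy" (pixels), "distortion" ([k1, k2, p1, p2, k3] as OpenCV has them; the pictures are not rectified), "xyz" and "attitude" of the camera in the world. Camera axes: x right, y up, looking along -z (the intrinsics and any distortion apply to the point x, -y, -z); pixel columns grow to the right and rows downward; lengths in m; the calibration is good to about 2 mm. A picture is of the moment at which its call begins.
- manip.job_done(): hands the job in; it is judged then, once.
The state is a dict: "time": time; "joint_pos": joint angles; "joint_vel": joint speeds; "joint_efforts": joint torques, N m; "tool_pos": TCP position; "tool_rot": TCP orientation; "contact_force": force on the tool from outside, world axes, zero at the start; "ft_torque": the same for the moment, N m; "gripper_width": opening from 0.0 (shut) to 1.0 (fully open); "grasp_force": force on a finger pad.
Only numpy, scipy, OpenCV 4.12 (cv2) and the standard library are available. Lean on these libraries where they do the work, as an engineer would, in place of code of your own. Each camera call takes 0.05 s, during which the arm holds its last target. There are 200 camera calls.

## Working session

There is one attempt and no reset: what is moved stays moved. The work goes in short steps, Python scripts to look and compute and a shell command to move; the robot and the scene stay as the last step left them, time stands still between calls to the robot, and variables do not carry over. Pictures are saved under pics/ and viewed, at most 10 in all, crops included, and the job is handed in when it is done.

```bash
mkdir -p pics; cat > h.py <<'E'
import numpy as np, cv2
from plant import manip
from scipy.spatial.transform import Rotation as R
def rot(q): return R.from_quat([q[1],q[2],q[3],q[0]])
def grab(n):
    f=manip.grab_frame(n); f['K']=np.array([[f['fx'],0,f['cx']],[0,f['fy'],f['cy']],[0,0,1]]); f['D']=np.array(f['distortion'],float); return f
def ray(f,px):
    p=cv2.undistortPoints(np.array(px,float).reshape(-1,1,2),f['K'],f['D']).reshape(-1,2)
    return rot(f['attitude']).apply(np.c_[p[:,0],-p[:,1],-np.ones(len(p))])
def at_z(f,px,z):
    d=ray(f,px);c=np.array(f['xyz']);return c+d*((z-c[2])/d[:,2])[:,None]
def deproj(f,px):
    px=np.array(px).reshape(-1,2);d=ray(f,px);return np.array(f['xyz'])+d*np.array([f['z_map'][int(v),int(u)] for u,v in px])[:,None]
def proj(f,P):
    p=rot(f['attitude']).inv().apply(np.atleast_2d(P)-np.array(f['xyz']));p=p*[1,-1,-1]
    return cv2.projectPoints(p,np.zeros(3),np.zeros(3),f['K'],f['D'])[0].reshape(-1,2)
E
python3 - <<'E'
from h import *
for n in("top","scene"):
    f=grab(n);cv2.imwrite(f'pics/{n}0.png',f['img']);print(n,f['xyz'],f['attitude'],f['fx'],f['D'])
s=manip.state();print(s['time'],s['tool_pos'],s['tool_rot'],s['contact_force'])
E
```

```text
top [ 0.39216534 -0.07263604  1.2214617 ] [ 0.71611769  0.03248879 -0.03317999 -0.69643307] 506.56508059543535 [0.04275504 0.         0.         0.         0.        ]
scene [1.14768203 0.14157154 0.70819825] [0.53411481 0.2515605  0.33016217 0.73649957] 453.9954207042533 [-0.02201121  0.          0.          0.          0.        ]
0.1 [0.22446321 0.58268861 0.23016732] [-2.90451045e-04  1.82875937e-01  9.83135535e-01 -9.08973294e-04] [-0.40759244  0.48883341  0.02705726]
```

View pics/top0.png

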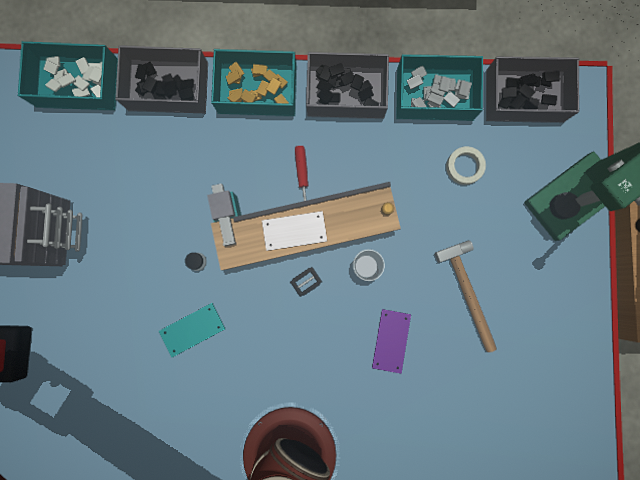

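View pics/scene0.png

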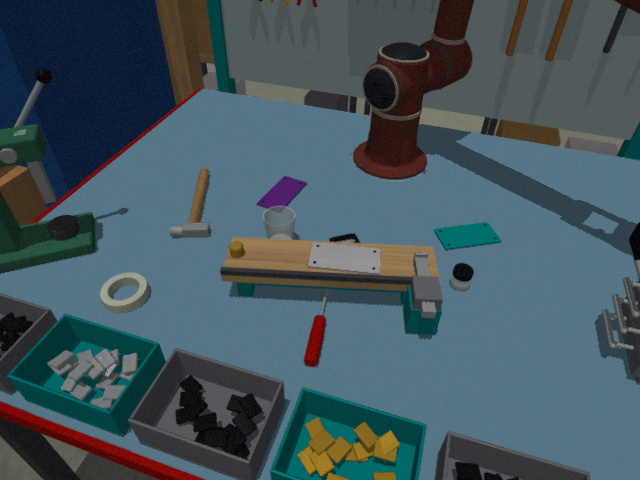

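The top view shows the ledge from its open end (220,250) to its closed end (395,210), with the stop bar at (228,232) and the guide at (221,202). Three things have the plate's shape:
- Silver-white plate on the ledge, (295,231).
- Teal plate on the table, (192,330).
- Purple plate on the table, (391,341).

I choose the aluminium one on the ledge at (295,231) and check it in a close crop.

```bash
cat > meas.py <<'E'
from h import *
from scipy.optimize import least_squares
def measure(f,g0=None):
    v,u=np.mgrid[150:300,180:430];px=np.c_[u.ravel(),v.ravel()]
    P=deproj(f,px);img=f['img'][150:300,180:430].reshape(-1,3).astype(int)
    hsv=cv2.cvtColor(f['img'],cv2.COLOR_BGR2HSV)[150:300,180:430].reshape(-1,3).astype(int)
    wood=(hsv[:,0]>8)&(hsv[:,0]<25)&(hsv[:,1]>60)&(hsv[:,2]>90)&(abs(P[:,2]-.07)<.012)
    white=(img.min(1)>170)&(abs(P[:,2]-.076)<.012)
    return px,P,wood,white
def rect(px,m,f,z):
    msk=np.zeros((480,640),np.uint8);msk[px[m][:,1],px[m][:,0]]=255
    n,l,st,_=cv2.connectedComponentsWithStats(msk);k=1+st[1:,4].argmax()
    c=max(cv2.findContours((l==k).astype(np.uint8),0,1)[0],key=len).reshape(-1,2)
    W=at_z(f,c,z)[:,:2];return cv2.minAreaRect((W*1000).astype(np.float32)),W
E
python3 - <<'E'
from meas import *
f=grab("top");px,P,wood,white=measure(f)
print(wood.sum(),white.sum(),np.median(P[wood][:,2]),np.median(P[white][:,2]))
for m,z in((wood,.07),(white,.076)):
    r,W=rect(px,m,f,z);print(r);print(cv2.boxPoints(r).round(1).tolist())
c=f['img'][150:300,180:430];cv2.imwrite('pics/crop0.png',cv2.resize(c,(800,480),interpolation=cv2.INTER_CUBIC))
E
```

```text
5692 1866 0.06972625688176759 0.07584469477255062
((522.6834106445312, -22.2718505859375), (109.00775909423828, 418.9424133300781), 14.146221160888672)
[[418.6000061035156, 167.5], [521.0, -238.6999969482422], [626.7000122070312, -212.10000610351562], [524.2999877929688, 194.1999969482422]]
((512.4539794921875, 2.9674301147460938), (69.2221908569336, 138.95274353027344), 10.377363204956055)
[[465.8999938964844, 65.0999984741211], [490.8999938964844, -71.5999984741211], [559.0, -59.099998474121094], [534.0, 77.5]]
```

View pics/crop0.png

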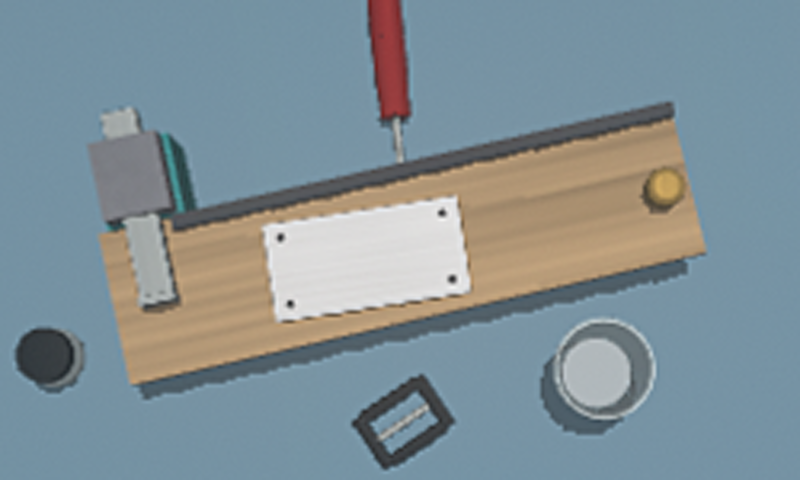

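The crop confirms it: a silver plate with four dark dots at (280,238), (442,212), (452,279) and (290,304). The ledge (109×419 mm) and plate (69×139 mm) measure as specified, and their heights agree.

```bash
cat > go.py <<'E'
import sys
from h import *
t=np.radians(14.146);L0=np.array([517.8,-2.9])
ex=np.array([np.cos(t),np.sin(t)]);ey=np.array([-ex[1],ex[0]])
def to_world(x,y,z): return np.r_[L0+x*ex+y*ey,z]/1000
def to_ledge(p): d=np.array(p[:2])*1000-L0; return np.array([d@ex,d@ey,p[2]*1000])
def delta(x,y,z):
    s=manip.state();r=rot(s['tool_rot'])
    # tool y along ledge x, tool z down, tool x = y cross z
    Y=np.r_[ex,0];Z=np.array([0,0,-1.]);T=R.from_matrix(np.c_[np.cross(Y,Z),Y,Z])
    print('ledge',to_ledge(s['tool_pos']).round(1),'F',np.round(s['contact_force'],1),'t',s['time'],'w',round(s['gripper_width'],3))
    print('shift',(r.inv().apply(to_world(x,y,z)-s['tool_pos'])*10).round(3),'turn',((r.inv()*T).as_rotvec()/np.pi).round(4))
if __name__=='__main__': delta(*map(float,sys.argv[1:]))
E
python3 go.py -48 155 200
python3 -m jog '[0,0,0,0,0,0.06, 0,0,0,0,0,0.12, 0,0,0,0,0,0.18, 0,0,0,0,0,0.24, 0,0,0,0,0,0.305, 0,0,0,0,0,0.305]' 0
python3 go.py -48 155 200
```

```text
ledge [-141.3  639.6  230.3] F [-0.7  0.6 -0.3] t 0.15 w 0.999
shift [-3.557 -3.42   0.308] turn [-5.000e-04  2.000e-04  3.043e-01]
time: 0.9
tool_pos: [0.2246, 0.583, 0.2308]
tool_rot: [0.0, 0.615, 0.788, -0.0]
contact_force: [-0.3, 0.1, 0.2]
gripper_width: -0.0
grasp_force: 0.0
ledge [-141.1  639.8  230.8] F [-0.3  0.1  0.2] t 0.9 w -0.0
shift [-4.847  0.936  0.311] turn [-0.0002  0.0002 -0.0003]
```

```bash
python3 -m jog '[-0.5,0.1,0,0,0,0, -1,0.2,0,0,0,0]' >/dev/null
python3 -m jog '[-0.5,0.1,0,0,0,0, -1,0.2,0,0,0,0]' >/dev/null
python3 -m jog '[-0.5,0.1,0,0,0,0, -1,0.2,0,0,0,0]' >/dev/null
python3 -m jog '[-0.5,0.1,0,0,0,0, -1,0.2,0,0,0,0]' >/dev/null
python3 -m jog '[-0.5,0.1,0.15,0,0,0, -0.85,0.14,0.3,0,0,0, -0.85,0.14,0.3,0,0,0, -0.85,0.14,0.3,0,0,0]'
python3 go.py -45 155 79
```

```text
time: 2.4
tool_pos: [0.4334, 0.1358, 0.2015]
tool_rot: [-0.0, 0.615, 0.789, 0.0]
contact_force: [-0.1, 0.0, -1.0]
gripper_width: -0.002
grasp_force: 0.0
ledge [-48.  155.1 201.5] F [-0.1  0.  -1. ] t 2.4 w -0.002
shift [-0.002  0.029  1.225] turn [ 0.0001 -0.0001 -0.0003]
```

```bash
python3 -m jog '[0,0,0.4,0,0,0, 0,0,0.8,0,0,0, 0,0,0.9,0,0,0, 0,0,0.9,0,0,0]' >/dev/null
python3 -m jog '[0,0,0.2,0,0,0, 0,0,0.32,0,0,0, 0,0,0.32,0,0,0, 0,0,0.32,0,0,0]'
python3 go.py 36.5 155 79
python3 -m jog '[0,0.1,0,0,0,0, 0,0.2,0,0,0,0, 0,0.25,0,0,0,0, 0,0.3,0,0,0,0, 0,0.35,0,0,0,0, 0,0.4,0,0,0,0, 0,0.45,0,0,0,0, 0,0.5,0,0,0,0]'
python3 go.py 36.5 155 79
python3 - <<'E'
from h import *
f=grab("scene");cv2.imwrite('pics/s1.png',cv2.resize(f['img'][200:360,330:530],(800,600)) )
E
```

```text
time: 3.4
tool_pos: [0.4342, 0.1356, 0.0804]
tool_rot: [0.001, 0.615, 0.788, 0.001]
contact_force: [-0.2, -0.6, -0.4]
gripper_width: 0.005
grasp_force: 0.0
ledge [-47.2 154.7  80.4] F [-0.2 -0.6 -0.4] t 3.4 w 0.005
shift [0.005 0.837 0.015] turn [ 0.0005  0.0001 -0.0006]
time: 4.4
tool_pos: [0.4819, 0.1477, 0.0791]
tool_rot: [-0.0, 0.615, 0.788, -0.0]
contact_force: [-2.7, 1.4, -0.2]
gripper_width: 0.001
grasp_force: 1.4
ledge [  2.  154.8  79.1] F [-2.7  1.4 -0.2] t 4.4 w 0.001
shift [0.003 0.345 0.001] turn [-0.0002 -0.0001 -0.0007]
```

View pics/s1.png

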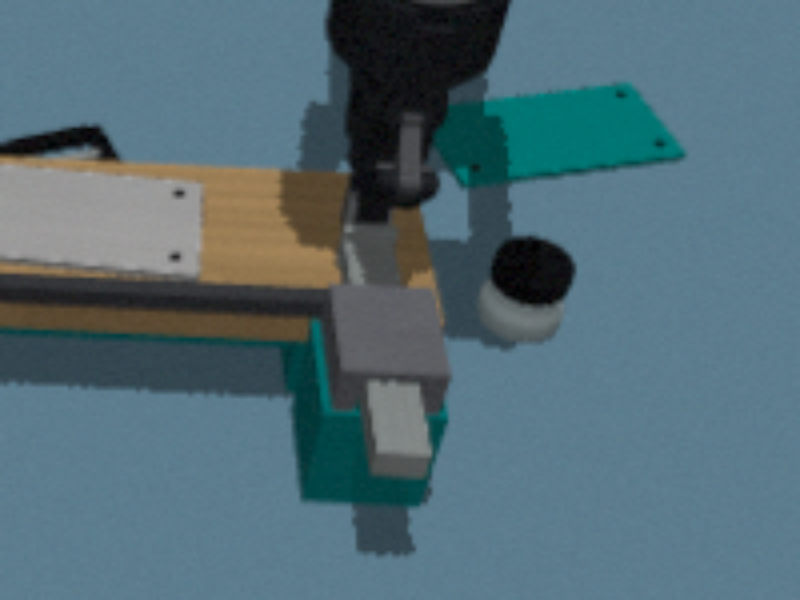

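The finger at (385,200) is square on the bar's near face at (370,230). The bar sticks out behind the guide at (400,430), so it is sliding back, with about 2.7 N on the tool. I continue pushing.

```bash
python3 -m jog '[0,0.06,0,0,0,0, 0,0.12,0,0,0,0, 0,0.18,0,0,0,0, 0,0.23,0,0,0,0, 0,0.28,0,0,0,0, 0,0.32,0,0,0,0, 0,0.34,0,0,0,0, 0,0.34,0,0,0,0]'
python3 -m jog '[0,0.02,0,0,0,0, 0,0.02,0,0,0,0, 0,0.02,0,0,0,0]' 
python3 go.py 36.5 155 79
```

```text
time: 5.45
tool_pos: [0.5154, 0.1556, 0.0794]
tool_rot: [0.0, 0.615, 0.788, 0.0]
contact_force: [-1.1, 0.6, -0.2]
gripper_width: 0.002
grasp_force: 0.7
time: 5.82
tool_pos: [0.5171, 0.1561, 0.0794]
tool_rot: [0.0, 0.616, 0.788, 0.0]
contact_force: [-1.9, -0.2, -1.7]
gripper_width: 0.001
grasp_force: 0.7
ledge [ 38.2 154.4  79.4] F [-1.9 -0.2 -1.7] t 5.825 w 0.001
shift [ 0.006 -0.017  0.004] turn [ 0.0002  0.0001 -0.0007]
```

```bash
python3 -m jog '[0,0.01,0,0,0,0, 0,0.02,0,0,0,0, 0,0.02,0,0,0,0]' 
python3 -m jog '[0,0.01,0,0,0,0, 0,0.02,0,0,0,0, 0,0.02,0,0,0,0]' 
python3 go.py 36.5 155 79
```

```text
time: 6.2
tool_pos: [0.519, 0.1566, 0.0794]
tool_rot: [0.0, 0.615, 0.788, -0.0]
contact_force: [-2.4, -0.5, 0.5]
gripper_width: 0.0
grasp_force: 1.0
time: 6.58
tool_pos: [0.5202, 0.157, 0.0793]
tool_rot: [-0.001, 0.615, 0.788, -0.001]
contact_force: [-5.7, -2.6, 2.6]
gripper_width: 0.001
grasp_force: 2.9
ledge [ 41.4 154.4  79.3] F [-5.7 -2.6  2.6] t 6.575 w 0.001
shift [ 0.006 -0.049  0.003] turn [-0.0007  0.0001 -0.0006]
```

The force rose at the limit, so the bar is fully back. I back off, go up and move behind the plate, then check.

```bash
python3 -m jog '[0,-0.2,0,0,0,0, 0,-0.45,-0.1,0,0,0, 0,-0.45,-0.5,0,0,0, 0,-0.45,-0.6,0,0,0]' >/dev/null
python3 -m jog '[-0.5,0,0,0,0,0, -1,0,0,0,0,0]' 30 >/dev/null
python3 -m jog '[-0.5,0,0,0,0,0, -1,0,0,0,0,0]' >/dev/null
python3 -m jog '[-0.45,0,0,0,0,0, -0.45,0,0,0,0,0, -0.45,0,0.1,0,0,0, -0.45,0,0.1,0,0,0]'
python3 go.py -4 -92 100
python3 - <<'E'
from meas import *
f=grab("scene")
cv2.imwrite('pics/s2.png',cv2.resize(f['img'][190:350,210:510],(800,427)))
E
```

```text
time: 8.07
tool_pos: [0.5354, -0.09, 0.1274]
tool_rot: [-0.001, 0.615, 0.789, -0.0]
contact_force: [-0.3, -0.2, -0.1]
gripper_width: 0.353
grasp_force: 0.0
ledge [ -4.2 -88.7 127.4] F [-0.3 -0.2 -0.1] t 8.075 w 0.353
shift [-0.033  0.003  0.274] turn [-0.0007 -0.0006 -0.0002]
```

View pics/s2.png

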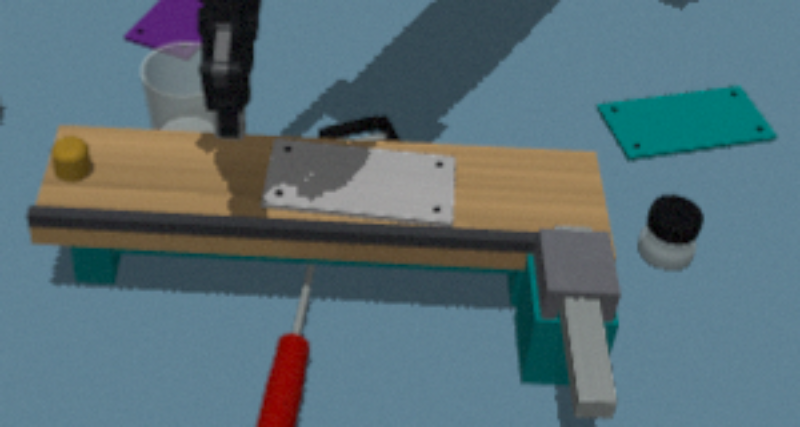

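The stop bar is fully back: its rear end is at (595,405) and the path past the guide is clear. The fingers are behind the plate's trailing edge at (270,170). I descend and probe for the ledge top.

```bash
python3 -m jog '[-0.03,0,0.3,0,0,0, -0.03,0,0.48,0,0,0, -0.03,0,0.48,0,0,0, -0.03,0,0.48,0,0,0]'
for i in 1; do python3 -m jog '[0,0,0.02,0,0,0, 0,0,0.04,0,0,0, 0,0,0.04,0,0,0, 0,0,0.04,0,0,0]'; done
python3 go.py -4 -92 72
```

```text
time: 8.62
tool_pos: [0.5377, -0.0941, 0.082]
tool_rot: [0.0, 0.615, 0.788, 0.0]
contact_force: [0.1, 0.2, -0.1]
gripper_width: 0.351
grasp_force: 0.0
time: 9.12
tool_pos: [0.5373, -0.0943, 0.0774]
tool_rot: [0.0, 0.615, 0.788, 0.0]
contact_force: [-0.5, -0.1, -0.2]
gripper_width: 0.351
grasp_force: 0.0
ledge [ -3.5 -93.4  77.4] F [-0.5 -0.1 -0.2] t 9.125 w 0.351
shift [ 0.014 -0.005  0.054] turn [ 0.      0.     -0.0007]
```

```bash
python3 -m jog '[0,0,0.02,0,0,0, 0,0,0.04,0,0,0, 0,0,0.04,0,0,0, 0,0,0.04,0,0,0]'
python3 -m jog '[0,0,0.02,0,0,0, 0,0,0.02,0,0,0, 0,0,0.02,0,0,0]'
python3 -m jog '[0,0,0.02,0,0,0, 0,0,0.02,0,0,0, 0,0,0.02,0,0,0]'
```

```text
time: 9.62
tool_pos: [0.5372, -0.0943, 0.0732]
tool_rot: [-0.0, 0.615, 0.788, -0.0]
contact_force: [-0.9, -0.7, 0.3]
gripper_width: 0.356
grasp_force: 0.0
time: 10.0
tool_pos: [0.5372, -0.0943, 0.0713]
tool_rot: [-0.0, 0.615, 0.788, -0.0]
contact_force: [0.0, 0.9, 0.1]
gripper_width: 0.35
grasp_force: 0.0
time: 10.38
tool_pos: [0.5375, -0.0944, 0.0696]
tool_rot: [0.0, 0.615, 0.788, 0.0]
contact_force: [0.1, 0.2, 2.1]
gripper_width: 0.35
grasp_force: 0.9
```

```bash
python3 -m jog '[0,0,0.01,0,0,0, 0,0,0.01,0,0,0, 0,0,0.01,0,0,0]'
```

```text
time: 10.75
tool_pos: [0.5375, -0.0944, 0.0696]
tool_rot: [0.0, 0.615, 0.788, -0.0]
contact_force: [-3.3, 0.8, 7.5]
gripper_width: 0.354
grasp_force: 3.8
```

The fingertips touch the ledge at TCP z 69.6 mm. I raise 3 mm, to tip height about 2 mm, and push along tool x.

```bash
python3 -m jog '[0,0,-0.03,0,0,0, 0,0,-0.03,0,0,0, 0.1,0,-0.03,0,0,0, 0.15,0,-0.03,0,0,0, 0.2,0,-0.03,0,0,0, 0.25,0,-0.03,0,0,0, 0.3,0,-0.03,0,0,0, 0.35,0,-0.03,0,0,0]'
python3 go.py -4 80 72
python3 -m jog '[0.06,0,0,0,0,0, 0.12,0,0,0,0,0, 0.18,0,0,0,0,0, 0.24,0,0,0,0,0, 0.3,0,0,0,0,0, 0.35,0,0,0,0,0, 0.4,0,0,0,0,0, 0.4,0,0,0,0,0]'
python3 go.py -4 80 72
python3 - <<'E'
from h import *
f=grab("scene")
cv2.imwrite('pics/s3.png',cv2.resize(f['img'][190:350,210:510],(800,427)))
E
```

```text
time: 11.75
tool_pos: [0.5287, -0.06, 0.0713]
tool_rot: [0.0, 0.616, 0.788, -0.0]
contact_force: [1.5, -1.3, -0.0]
gripper_width: 0.353
grasp_force: 0.3
ledge [ -3.4 -58.1  71.3] F [ 1.5 -1.3 -0. ] t 11.75 w 0.353
shift [ 1.381 -0.009 -0.007] turn [ 0.      0.     -0.0007]
time: 12.75
tool_pos: [0.5189, -0.021, 0.0713]
tool_rot: [-0.0, 0.615, 0.788, 0.0]
contact_force: [0.5, 1.6, 0.2]
gripper_width: 0.354
grasp_force: 0.0
ledge [ -3.4 -17.8  71.3] F [0.5 1.6 0.2] t 12.75 w 0.354
shift [ 0.978 -0.008 -0.007] turn [-0.     -0.0002 -0.0005]
```

View pics/s3.png

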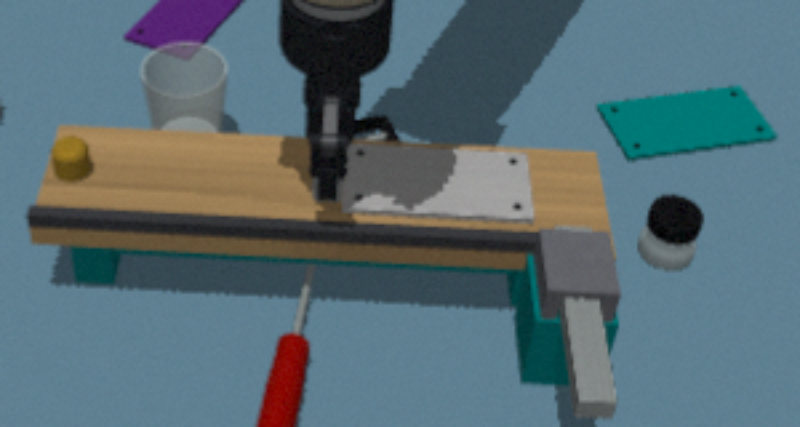

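The plate is now in line, with its leading edge at about (530,185) and the fingers at (327,185) on its trailing edge. I push 80 mm more.

```bash
python3 -m jog '[0.06,0,0,0,0,0, 0.12,0,0,0,0,0, 0.18,0,0,0,0,0, 0.24,0,0,0,0,0, 0.3,0,0,0,0,0, 0.36,0,0,0,0,0, 0.42,0,0,0,0,0, 0.48,0,0,0,0,0]' >/dev/null
python3 -m jog '[0.06,0,0,0,0,0, 0.12,0,0,0,0,0, 0.18,0,0,0,0,0, 0.24,0,0,0,0,0, 0.28,0,0,0,0,0, 0.3,0,0,0,0,0, 0.3,0,0,0,0,0]'
python3 go.py -4 80 72
python3 - <<'E'
from h import *
from go import to_ledge
f=grab("top");img=f['img'][150:300,180:330]
cv2.imwrite('pics/t4.png',cv2.resize(img,(600,600),interpolation=cv2.INTER_CUBIC))
E
```

```text
time: 14.68
tool_pos: [0.5, 0.0545, 0.0712]
tool_rot: [-0.0, 0.615, 0.788, 0.0]
contact_force: [-0.3, 0.4, -0.2]
gripper_width: 0.352
grasp_force: 0.0
ledge [-3.3 60.  71.2] F [-0.3  0.4 -0.2] t 14.675 w 0.352
shift [ 0.2   -0.008 -0.008] turn [-0.0001 -0.0002 -0.0007]
```

View pics/t4.png

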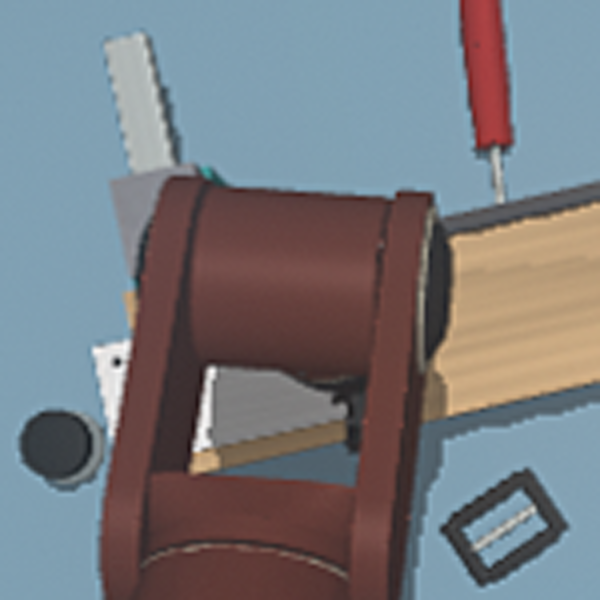

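The plate's far leading corner shows at crop (93,347), past the ledge end at (127,295). The arm hides the rest. I measure that corner.

```bash
python3 - <<'E'
from h import *
from go import to_ledge
f=grab("top")
for p,z in(((93,347),.076),((127,295),.07),((117,361),.076)):
    print(to_ledge(at_z(f,[[180+(p[0]+.5)/4-.5,150+(p[1]+.5)/4-.5]],z)[0]))
E
```

```text
[ 27.76099811 211.73783188  76.        ]
[ 53.68078277 188.37896107  70.        ]
[ 17.02171665 200.10751675  76.        ]
```

The leading edge is at y ≈ 212 mm, a 22 mm overhang, which agrees with TCP + 11 + 140. I push 18 mm more, retreat, rise clear and measure.

```bash
python3 -m jog '[0.04,0,0,0,0,0, 0.08,0,0,0,0,0, 0.12,0,0,0,0,0, 0.15,0,0,0,0,0, 0.18,0,0,0,0,0, 0.18,0,0,0,0,0, 0.18,0,0,0,0,0, 0.18,0,0,0,0,0]'
python3 go.py -4 80 72
python3 -m jog '[-0.1,0,0,0,0,0, -0.3,0,0,0,0,0, -0.4,0,-0.1,0,0,0, -0.5,0,-0.6,0,0,0, -0.9,0,-1,0,0,0, -1,0,-1,0,0,0]' >/dev/null
python3 -m jog '[-0.5,0,0,0,0,0, -1,0,0,0,0,0, -1,0,0,0,0,0, -1,0,0,0,0,0]'
python3 - <<'E'
from meas import *
from go import to_ledge
f=grab("top");px,P,wood,white=measure(f)
hsv=cv2.cvtColor(f['img'],cv2.COLOR_BGR2HSV)[150:300,180:430].reshape(-1,3)
white=(hsv[:,1]<50)&(hsv[:,2]>80)&(abs(P[:,2]-.076)<.008)
r,W=rect(px,white,f,.076);print(r)
print([to_ledge(np.r_[p/1000,.07])[:2].round(1).tolist() for p in cv2.boxPoints(r)])
cv2.imwrite('pics/t5.png',cv2.resize(f['img'][140:300,170:430],(780,480),interpolation=cv2.INTER_CUBIC))
E
```

```text
time: 15.78
tool_pos: [0.4958, 0.0716, 0.0713]
tool_rot: [-0.0, 0.616, 0.788, 0.0]
contact_force: [-0.7, -0.1, 0.8]
gripper_width: 0.353
grasp_force: 0.0
ledge [-3.1 77.6 71.3] F [-0.7 -0.1  0.8] t 15.775 w 0.353
shift [ 0.024 -0.009 -0.007] turn [ 0.     -0.     -0.0007]
time: 17.02
tool_pos: [0.5436, -0.1219, 0.1705]
tool_rot: [-0.001, 0.616, 0.788, -0.0]
contact_force: [0.2, 0.2, 0.0]
gripper_width: 0.353
grasp_force: 0.0
((476.0679626464844, 152.02978515625), (80.23200225830078, 141.26869201660156), 14.095651626586914)
[[-42.7, 231.1], [-42.8, 89.8], [37.5, 89.8], [37.6, 231.0]]
```

View pics/t5.png

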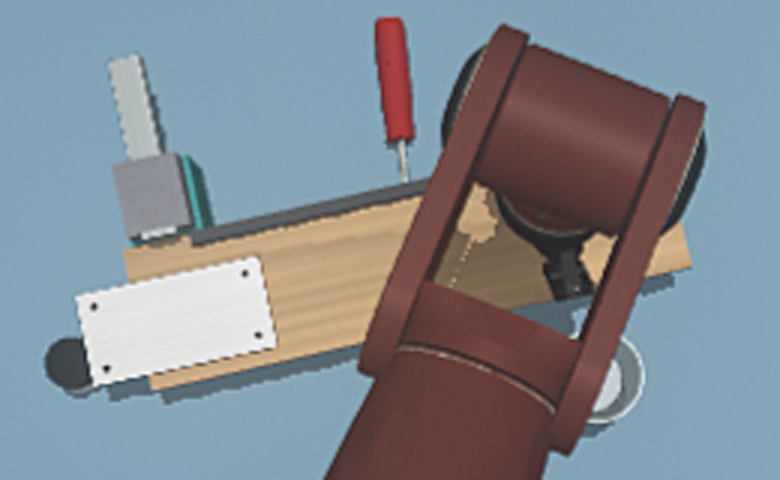

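The plate, with its leading edge at (85,340), sticks out 41 mm and is in line with the ledge. The stop bar is back, the bystanders in view are untouched, and the robot is clear.

```bash
python3 -c "
from plant import manip
print(manip.job_done())"
```

```text
the job is handed in; nothing more can be done
None
```

I pushed the stop bar back to its limit, and the plate now lies flat and in line with its edge about 41 mm past the ledge's open end; the job is handed in, and the interface gave no verdict.

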